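# Free the seized clamp knob and change the vials in the clamping block

## Task

Change the vials in the clamping block: its red knob is seized shut, so break it loose with a short firm counter-clockwise twist and turn it all the way open, so that the steel fork draws back from the sockets. Move every finished vial (green cap) from the block into an empty hole of the blue stand and every new vial (white cap) from the stand into a socket of the block, each upright and fully home; once all are let go in their places, turn the knob clockwise all the way back, so that the fork closes round the vials' necks. Leave the screwdriver and the timer where they are.

Things in the scene. Friction and masses are not known exactly. Their poses are not given: they have to be found in the camera images.
- clamp_block: Vial clamping block, fixed: grey base 110 x 282 x 10 mm, aluminium socket bar (44 x 172 mm, top 40 mm above the worktop), knob housing beside it. Origin on the worktop midway along it; x away from the robot, y along the row, z up. Sockets at y = 105, 63, 21, -21 mm, knob axis at y = -100 mm, all at x = 0. Only the knob is higher than 63 mm.
- fork_mid (a point): Middle of the top of the steel fork's back bar, 63 mm above the worktop; axes as the block's. The fork is a 4 mm comb with 24 mm notches that slides along the block's x, driven by the knob (10.8 mm per rad). Shut, its teeth end 7 mm past the socket centres toward the robot and keep vial bodies out or in; fully open they end 19 mm behind the centres. The teeth end 32 mm before this point.
- socket_1 (a point): Centre of the mouth of the first socket, 40 mm above the worktop; axes as the block's. The socket is a round blind hole 30.5 mm wide and 30 mm deep (floor 10 mm above the worktop) with a 3 mm chamfer.
- socket_2 (a point): Mouth of the second socket, same size.
- socket_3 (a point): Mouth of the third socket, same size.
- socket_4 (a point): Mouth of the fourth socket (the one nearest the knob, 79 mm from its axis), same size.
- clamp_knob (a joint): Knob angle in rad: 0 clamped (fork shut, the start), 2.4 fully open at a stop; grows counter-clockwise seen from above. Seized: the first movement takes about 0.35 N m, fading to nothing over the first 0.5 rad; then it turns freely either way (about 0.04 N m), stays where it is left and does not seize again. More than one grasp is needed for the whole turn.
- knob_grip (a point): Centre of the knob's red grip bar, on its vertical axis, 84 mm above the worktop. The bar is 44 mm long along this point's x (white mark at the +x end), 13 mm thick along y, 24 mm high (72 to 96 mm above the worktop), on a black disc of 42 mm. At joint value 0 its x is the block's x; it turns with the knob.
- vial_stand: Blue loose vial stand, 54 mm (x) x 208 mm (y) x 34 mm high, about 0.7 kg, with five holes in a row along its y axis. Origin at the centre of its underside. It may be knocked aside, with the vials in it.
- hole_1 (a point): Centre of the mouth of the stand's first hole, 34 mm above the worktop; moves with the stand. The holes are round, 30.5 mm wide and 26 mm deep, with a 2 mm chamfer; they lie at y = -80, -40, 0, 40, 80 mm in the stand's frame.
- hole_2 (a point): Mouth of the stand's next hole, same size.
- hole_3 (a point): Mouth of the stand's next hole, same size.
- hole_4 (a point): Mouth of the stand's next hole, same size.
- hole_5 (a point): Mouth of the stand's next hole, same size.
- new_1: New vial: amber glass, white cap, paper band, 76 mm tall, 45 g. Origin at the centre of its foot, z up. Body 28 mm wide up to 44 mm, neck 18 mm, cap 21 mm wide from 54 to 76 mm: grip the cap from above. Starts in a hole of the stand. Two or three new vials are there, the rest absent; any socket will do. Fully home its foot is 10 mm above the worktop in the block, 8 mm in the stand.
- new_2: New vial like new_1.
- new_3: New vial like new_1.
- done_1: Finished vial: the same vial in size and weight as new_1, but with a green cap. Starts fully home in a socket of the block, held by the shut fork. One or two finished vials are there, the rest absent; any empty hole of the stand will do.
- done_2: Finished vial like done_1.
- done_3: Finished vial like done_1.
- done_4: Finished vial like done_1.
- viscometer_1: Fixed instrument between the block and the stand, an obstacle. Origin on the worktop, axes as the world's. Its arched black feet are under 75 mm high; its head (from 111 mm nearer the robot than the origin to 90 mm beyond, 62 mm to either side, 0.07 to 0.46 m above the worktop) would be hit by a wrist: carry the vials past the front of it, on the robot's side.
- screwdriver: Bystander: red screwdriver, 172 mm long along its y axis, 23 mm thick, lying on the worktop. Leave alone.
- timer: Bystander: white kitchen timer 66 x 66 x 19 mm, lying flat. Leave alone.

How it is judged:
By the outcome, as a careful person would: the job done as asked, in the order asked, and still so for the second after the job is handed in, with the robot touching nothing.
Of new_1, new_2, new_3 only 2 to 3 are there at a start; the rules pass over those that are not, and their reading is None.
Of done_1, done_2, done_3, done_4 only 1 to 2 are there at a start; the rules pass over those that are not, and their reading is None.
At some moment in a run one of vial_stand may be knocked a few centimetres aside while the robot is not near it.
It also fails if it takes over 210 s, if anything falls off the work surface, if the arm or the gripper's body presses on something with over 40 N, if the wrist force passes 120 N, or if a joint passes its speed limit or range.

## Robot

A 7-joint arm with a two-finger parallel gripper is mounted at the origin on a cart in front of the work surface, level with it; the furniture and walls round the work are solid. World frame = base frame: x ahead of the robot, y to its left, z up, the work surface at z = 0. Lengths are in m, angles in rad, forces in N, time in s.
With the tool pointing down it reaches from about 0.4 to 0.875 m from the base axis. Payload 4.4 kg.
Tool frame: the origin (TCP) lies on the front face of the gripper's body, between the roots of the fingers; the fingertips stand 73 mm ahead of it and the grasp point (between the pads) lies 54 mm ahead of it; z points along the fingers, y is the line along which they close (so a half turn about z gives the same grasp; the last joint's range is limited). The gripper opens to 85 mm and grips with 20 to 120 N. Pads are 22 mm wide; open, the fingers measure 114 mm over their backs; the gripper's body (76 mm by 85 mm) begins 54 mm behind the grasp point. The pads swing forward as they close: fully open they stand 13 mm farther back than shut.
Start: joints at [1.213, 0.628, 0.038, 1.517, -0.027, 0.996, -0.02], TCP at [0.187, -0.623, 0.304] pointing down, gripper open.
Joint ranges: [-3.06, 3.06], [-0.37, 2.12], [-1.25, 1.32], [0.18, 2.47], [-1.1, 4.24], [0.23, 1.98], [-2.94, 2.94]. Speed limits (rad/s): [2.57, 2.57, 3.14, 3.14, 3.14, 3.14, 3.14].

## Interface

Orientations are given as a rotation vector (axis times angle).
In Python, from bench import get_state, capture, finish_job, cut_out, spot_point gives the robot as it stands. The module is installed in compiled form; this text tells all that it offers.
- The arm moves only by the tool servo_tool, never from a script. Its argument "commands" is a list of rows, each a list of 5 numbers: the shift along the tool's x, y, z as a fraction of full scale, then the turn about the tool's z as a fraction of full scale, then the gripper's target within -1 to 1 (fully open at 1, half-way at 0, shut at -1). A call has 1 to 20 rows; each row is the pose to reach, as a shift and turn from the pose commanded when the call began, along the tool's axes at that moment; what a row does not reach only later rows make up. Full scale, the value 1, is 0.15 m for a shift and 90 degrees for a turn. A row lasts 1/10 s, in which the tool goes at most 50 mm and 8.59 degrees, less where a joint would pass 70% of its speed; a pose out of reach is approached as far as the arm can. A call with a number of a shift or a turn outside -1 to 1 is refused whole. A call with a gripper value outside its range is refused whole. The fingers move at their own pace and stop on an object; "newtons" is the grip in N (left out, the last holds). Time passes only in rows, so rows that repeat a pose let the fingers close. It gives the time, the measured TCP pose, the force, the opening and the grip force at its end, in the units of the state.
- get_state(): the state, without advancing time (a new reading comes with each control period).
- capture(name): name is "side" or "top" or "wrist"; returns a dict with "color" (480x640x3 uint8, red, green, blue), "vertical_fov" (degrees; the focal length in pixels is half the picture's height over the tangent of half this angle, whatever the lens; pixels are square), "cx", "cy" (the principal point, pixels), "k1" (the pictures are not rectified: a ray, as slopes to the right and down, at radius r is drawn at 1 + k1 r^2 times it, then the intrinsics apply), "R" (3x3) and "t" (3): a world point X has camera coordinates R X + t; the wrist camera has in their place "T_tool_cam" (4x4, takes a point from camera to tool coordinates, whose origin is the TCP and whose axes are the flange's). Camera axes: x right, y down, z forward; pixel columns grow to the right and rows downward; lengths in m; the calibration is good to about 2 mm. A picture is of the moment at which its call begins: read the wrist's pose just before it. There is no depth.
- finish_job(): hands the job in; it is judged then, once.
Trained networks look in a picture, given as the dict that the camera call returned (one of the last four; its "shot" number tells which), for a name from the list of things; names that differ only in an ending like _2 or _b are one class to them, and where a whole thing is asked for, a point or a joint stands for the part that bears it (a point fixed in the world has none). Each returns a list of dicts, best first, with "p" (0 to 1); they miss things now and then, are a little off and sometimes report something else, mostly with a low value. They report only what shows in the picture. A call takes as long as a camera call.
- cut_out(picture, name): "region" (480x640 bool, what is visible of it) and "xy" ([column, row] in pixels, amid what is visible of it).
- spot_point(picture, name): "xy" ([column, row] in pixels: a listed point, or the origin of a listed thing).
The state is a dict: "time_s": time; "q": joint angles; "dq": joint speeds; "effort": joint torques, N m; "tcp_pos": TCP position; "orientation": TCP orientation; "contact_force": force on the tool from outside, world axes, zero at the start; "moment": the same for the moment, N m; "grip_width": opening from 0.0 (shut) to 1.0 (fully open); "grasp_force": force on a finger pad.
Only numpy, scipy, OpenCV 4.12 (cv2) and the standard library are available. Lean on these libraries where they do the work, as an engineer would, in place of code of your own. Each camera call takes 0.05 s, during which the arm holds its last target. There are 200 camera calls.

## Working session

There is one attempt and no reset: what is moved stays moved. The work goes in short steps, Python scripts to look and compute and a tool call to move; the robot and the scene stay as the last step left them, time stands still between calls to the robot, and variables do not carry over. Pictures are saved under pics/ and viewed, at most 14 in all, crops included, and the job is handed in when it is done.

Besides the shell and the picture viewer there is one more tool, called as name(argument=value, ...), one argument or row to a line, values as JSON. servo_tool: Moves the arm, as the interface text tells. Its arguments: {"type":"object","properties":{"commands":{"type":"array"},"newtons":{"type":"number"}},"required":["commands"]}

```bash
mkdir -p pics; cat > h.py <<'E'
import numpy as np, cv2
from scipy.spatial.transform import Rotation as Ro
from bench import *
def cam(p,st=None):
    f=240/np.tan(np.radians(p["vertical_fov"])/2)
    if "R" in p: R=np.array(p["R"]);t=np.array(p["t"])
    else:
        T=np.array(p["T_tool_cam"]);W=np.eye(4);W[:3,:3]=Ro.from_rotvec(st["orientation"]).as_matrix();W[:3,3]=st["tcp_pos"]
        M=np.linalg.inv(W@T);R=M[:3,:3];t=M[:3,3]
    return f,R,t
def unproj(p,xy,z,st=None):
    f,R,t=cam(p,st)
    d=np.array([(xy[0]-p["cx"])/f,(xy[1]-p["cy"])/f]);u=d.copy()
    for _ in range(20): u=d/(1+p["k1"]*(u@u))
    r=R.T@np.array([u[0],u[1],1]);o=-R.T@t
    return o+r*(z-o[2])/r[2]
def proj(p,X,st=None):
    f,R,t=cam(p,st);c=R@np.array(X)+t;u=c[:2]/c[2];u=u*(1+p["k1"]*(u@u))
    return u*f+[p["cx"],p["cy"]]
def save(p,n): cv2.imwrite("pics/"+n,p["color"][:,:,::-1])
E
cat > a.py <<'E'
from h import *
print(get_state())
for n in ["top","side"]:
    p=capture(n);save(p,n+"1.png")
    print(n,p["vertical_fov"],-np.array(p["R"]).T@p["t"])
    for nm,z in [("clamp_block",0),("fork_mid",.063),("socket_1",.04),("knob_grip",.084),("vial_stand",0),("hole_1",.034),("new_1",.008),("done_1",.010),("viscometer_1",0),("screwdriver",.01),("timer",0.0)]:
        for d in spot_point(p,nm)[:6]:
            print(nm,round(d["p"],2),np.round(d["xy"]),np.round(unproj(p,d["xy"],z),3))
E
python3 a.py
```

```text
{'time_s': 0.0, 'q': array([ 1.2131853 ,  0.62935083,  0.03843528,  1.51834413, -0.02700466,
        0.99631312, -0.01998545]), 'dq': array([ 6.18045617e-06,  1.56983689e-03, -5.07009425e-04, -1.17000471e-03,
       -1.24816860e-04, -4.76589146e-04, -5.19834143e-04]), 'effort': array([-4.70486975e-04, -5.63395357e+01,  1.22581970e+00, -1.93438393e+01,
        1.09448246e-02,  1.04352835e-02,  1.74443022e-05]), 'tcp_pos': array([ 0.18689296, -0.62205075,  0.30299343]), 'orientation': array([-3.10635300e+00, -4.56506361e-01,  4.59656772e-04]), 'contact_force': array([0.71655529, 0.89430655, 0.61195253]), 'moment': array([-0.0019632 , -0.02235062,  0.01028475]), 'grasp_force': 0.0, 'grip_width': 1.0059054392237272}
top 49.01936384464772 [0.38516576 0.01156321 1.3803146 ]
clamp_block 0.88 [226. 278.] [0.472 0.286 0.   ]
fork_mid 0.82 [207. 268.] [0.494 0.323 0.063]
fork_mid 0.3 [436. 284.] [ 0.449 -0.249  0.063]
socket_1 0.75 [219. 275.] [0.48  0.297 0.04 ]
socket_1 0.73 [231. 279.] [0.469 0.266 0.04 ]
socket_1 0.65 [198. 281.] [0.464 0.35  0.04 ]
socket_1 0.32 [426. 292.] [ 0.431 -0.228
[... 972 characters left out ...]
0.56 [265. 198.] [0.465 0.35  0.04 ]
knob_grip 0.48 [275. 214.] [0.476 0.187 0.084]
vial_stand 0.93 [298. 383.] [ 0.448 -0.268  0.   ]
vial_stand 0.55 [269. 214.] [0.472 0.324 0.   ]
hole_1 0.9 [329. 403.] [ 0.488 -0.344  0.034]
hole_1 0.79 [289. 360.] [ 0.438 -0.241  0.034]
hole_1 0.69 [311. 387.] [ 0.465 -0.307  0.034]
hole_1 0.67 [301. 369.] [ 0.455 -0.265  0.034]
hole_1 0.67 [276. 344.] [ 0.42  -0.198  0.034]
new_1 0.87 [278. 352.] [ 0.424 -0.195  0.008]
new_1 0.62 [314. 398.] [ 0.469 -0.311  0.008]
done_1 0.63 [263. 198.] [0.463 0.408 0.01 ]
viscometer_1 0.17 [275. 342.] [ 0.421 -0.162  0.   ]
screwdriver 0.76 [282. 286.] [ 0.46  -0.005  0.01 ]
timer 0.46 [346. 224.] [0.672 0.224 0.   ]
```

```bash
python3 -c "
import cv2
a=cv2.imread('pics/top1.png')[170:370,150:510];cv2.imwrite('pics/top1c.png',cv2.resize(a,None,fx=2.2,fy=2.2,interpolation=cv2.INTER_CUBIC))
b=cv2.imread('pics/side1.png')[140:440,200:400];cv2.imwrite('pics/side1c.png',cv2.resize(b,None,fx=2,fy=2,interpolation=cv2.INTER_CUBIC))"
```

```text
(no output)
```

View pics/top1c.png

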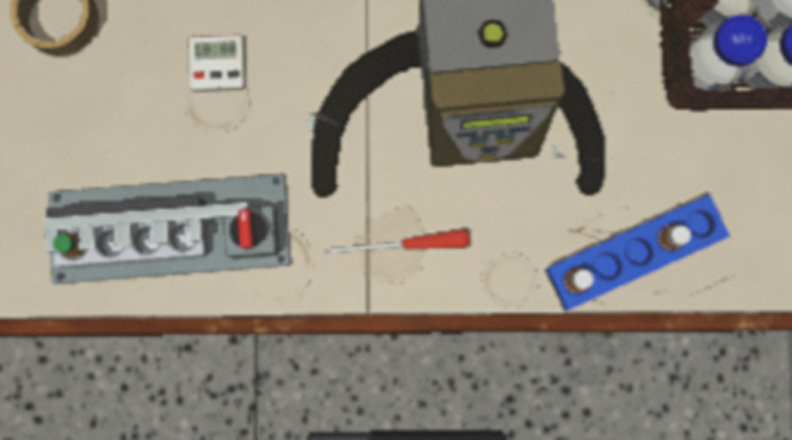

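View pics/side1c.png

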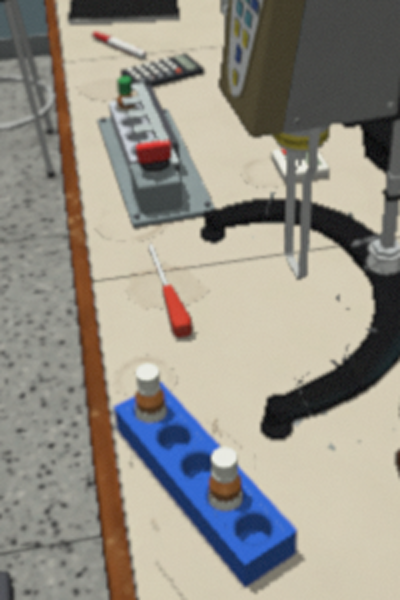

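The top crop shows the green vial in the block's far left socket (crop 63,242), the knob at (245,228), and white-capped vials in the stand at (582,279) and (679,235). The side crop agrees.

```bash
cat >> h.py <<'E'
def yaw(st):
    R=Ro.from_rotvec(st["orientation"]).as_matrix(); return np.degrees(np.arctan2(R[1,0],R[0,0])),R
def go(*targets):
    """targets (x,y,z,yawdeg of tool x) -> fractions from present pose"""
    st=get_state();y0,R=yaw(st)
    print("t",round(st["time_s"],1),"tcp",np.round(st["tcp_pos"],4),"yaw",round(y0,2),"tilt",np.round(R[:2,2],4),"q7",round(st["q"][6],2),"grip",round(st["grip_width"],3),"F",np.round(st["contact_force"],1))
    for T in targets:
        d=R.T@(np.array(T[:3])-st["tcp_pos"])/.15
        print(T,"->",np.round(d,3),"turn",round(-((T[3]-y0+180)%360-180)/90,4))
E
python3 - <<'E'
from h import *
p=capture("top")
def C(pts,z):
    w=np.array([unproj(p,np.array(q)/2.2+[150,170],z) for q in pts]);return w
b=C([(50,192),(284,174),(290,264),(54,283)],.01);print(b[:,:2].round(3),b.mean(0).round(3));d=b[0]+b[3]-b[1]-b[2];print("yaw",np.degrees(np.arctan2(-d[0],d[1])),np.linalg.norm(d)/2)
s=C([(548,268),(708,193),(729,237),(566,310)],.034);print(s[:,:2].round(3),s.mean(0).round(3));d=s[0]+s[3]-s[1]-s[2];print("yaw",np.degrees(np.arctan2(-d[0],d[1])),np.linalg.norm(d)/2)
print("vis front",C([(432,104),(560,92)],.46).round(3),C([(435,165),(535,158)],.07).round(3))
print("caps",C([(63,242)],.086),C([(582,279),(679,235)],.084))
print("knob",C([(244,228)],.096))
go((.25,-.48,.3,16.7),(.40,-.1,.3,16.7),(.43,.15,.3,4))
E
```

```text
[[0.528 0.425]
 [0.547 0.147]
 [0.44  0.14 ]
 [0.421 0.417]] [0.484 0.282 0.01 ]
yaw 3.9637953282591614 0.27795547115851077
[[ 0.432 -0.161]
 [ 0.518 -0.349]
 [ 0.466 -0.371]
 [ 0.384 -0.181]] [ 0.45  -0.265  0.034]
yaw 23.9565574951808 0.206966895551919
vis front [[ 0.55  -0.016  0.46 ]
 [ 0.559 -0.12   0.46 ]] [[ 0.549 -0.031  0.07 ]
 [ 0.556 -0.145  0.07 ]]
caps [[0.46423304 0.38576932 0.086     ]] [[ 0.41788552 -0.19218015  0.084     ]
 [ 0.46595013 -0.30150387  0.084     ]]
knob [[0.47717696 0.18293153 0.096     ]]
t 1.2 tcp [ 0.187  -0.6225  0.3039] yaw 16.72 tilt [0. 0.] q7 -0.02 grip 0.999 F [-1.  -0.9 -0.6]
(0.25, -0.48, 0.3, 16.7) -> [ 0.675 -0.789  0.026] turn 0.0002
(0.4, -0.1, 0.3, 16.7) -> [ 2.362 -2.928  0.026] turn 0.0002
(0.43, 0.15, 0.3, 4) -> [ 3.033 -4.467  0.026] turn 0.1413
```

servo_tool(
  commands=[
    [0.5,-0.4,0,0,1],
    [1,-0.8,0,0,1],
    [1,-0.8,0,0,1],
    [1,-0.8,0,0,1],
    [1,-0.8,0,0,1],
    [1,-0.8,0,0,1],
  ],
)

```text
time_s: 1.85
tcp_pos: [0.2971, -0.4639, 0.3043]
orientation: [3.107, 0.461, 0.0]
contact_force: [-0.4, -0.5, 0.9]
grip_width: 1.001
grasp_force: 0.0
```

servo_tool(
  commands=[
    [0.45,-0.4,0,0,1],
    [0.9,-0.8,0,0,1],
    [0.9,-0.8,0,0,1],
    [0.9,-0.8,0,0,1],
    [0.9,-0.8,0,0,1],
    [0.9,-0.8,0,0,1],
  ],
)

```text
time_s: 2.45
tcp_pos: [0.3907, -0.3119, 0.304]
orientation: [3.107, 0.456, -0.0]
contact_force: [0.9, -1.1, 0.5]
grip_width: 0.996
grasp_force: 0.0
```

```bash
cat > w.py <<'E'
from h import *
import sys
def shot(names,pic=None):
    st=get_state();p=capture("wrist")
    if pic: save(p,pic)
    for nm,z in names:
        for d in spot_point(p,nm)[:6]:
            if d["p"]>.25: print(nm,round(d["p"],2),np.round(d["xy"]),np.round(unproj(p,d["xy"],z,st),4))
    return st,p
E
python3 -c "
from w import *
shot([('vial_stand',0),('hole_1',.034),('new_1',.008)])
go((.4,-.158,.3,16.7))"
```

```text
vial_stand 0.87 [296. 130.] [ 0.4513 -0.2675  0.    ]
hole_1 0.95 [207. 143.] [ 0.4182 -0.193   0.034 ]
hole_1 0.89 [340. 125.] [ 0.4688 -0.3073  0.034 ]
hole_1 0.88 [291. 132.] [ 0.4502 -0.2662  0.034 ]
hole_1 0.68 [379. 122.] [ 0.4822 -0.3412  0.034 ]
hole_1 0.58 [250. 138.] [ 0.4344 -0.2302  0.034 ]
new_1 0.79 [336. 129.] [ 0.4647 -0.3059  0.008 ]
new_1 0.6 [216. 141.] [ 0.4186 -0.1935  0.008 ]
t 2.6 tcp [ 0.3898 -0.3126  0.3039] yaw 16.51 tilt [-0.0004 -0.0008] q7 -0.65 grip 1.001 F [0.9 0.5 0.3]
(0.4, -0.158, 0.3, 16.7) -> [ 0.358 -0.969  0.025] turn -0.0021
```

servo_tool(
  commands=[
    [0.18,-0.5,0,0,1],
    [0.35,-0.95,0,0,1],
    [0.35,-0.95,0,0,1],
    [0.35,-0.95,0,0,1],
    [0.35,-0.95,0,0,1],
  ],
)

```text
time_s: 3.15
tcp_pos: [0.4003, -0.159, 0.3041]
orientation: [3.107, 0.459, 0.001]
contact_force: [-0.3, -0.5, -0.2]
grip_width: 0.999
grasp_force: 0.0
```

servo_tool(
  commands=[
    [0.2,-0.5,0,0,1],
    [0.4,-0.95,0,0,1],
    [0.4,-0.95,0,0,1],
    [0.4,-0.95,0,0,1],
    [0.4,-0.95,0,0,1],
  ],
)

```text
time_s: 3.65
tcp_pos: [0.4173, -0.006, 0.3039]
orientation: [3.108, 0.457, 0.001]
contact_force: [-0.4, -1.0, 0.0]
grip_width: 0.998
grasp_force: 0.0
```

servo_tool(
  commands=[
    [0.2,-0.5,0,0,1],
    [0.4,-0.95,0,0.07,1],
    [0.4,-0.95,0,0.14,1],
    [0.4,-0.95,0,0.14,1],
    [0.4,-0.95,0,0.14,1],
    [0.4,-0.95,0,0.14,1],
  ],
)

```text
time_s: 4.25
tcp_pos: [0.4337, 0.1451, 0.3037]
orientation: [3.138, 0.106, -0.001]
contact_force: [0.4, -0.5, 0.7]
grip_width: 1.0
grasp_force: 0.0
```

```bash
python3 -c "
from w import *
shot([('clamp_block',0),('knob_grip',.084),('fork_mid',.063),('socket_1',.04),('done_1',.01)],'w1.png')
go((.478,.183,.25,4))"
```

```text
clamp_block 0.78 [191. 154.] [0.4723 0.283  0.    ]
clamp_block 0.36 [200. 159.] [0.4672 0.2732 0.    ]
knob_grip 0.97 [277. 167.] [0.4757 0.1831 0.084 ]
fork_mid 0.61 [114. 134.] [0.4927 0.3266 0.063 ]
socket_1 0.96 [154. 154.] [0.4746 0.3041 0.04  ]
socket_1 0.94 [112. 160.] [0.4671 0.3447 0.04  ]
socket_1 0.76 [199. 160.] [0.4714 0.2614 0.04  ]
socket_1 0.63 [ 71. 162.] [0.463  0.3855 0.04  ]
t 4.5 tcp [0.4333 0.1471 0.304 ] yaw 4.0 tilt [ 0.0001 -0.0002] q7 -1.91 grip 1.001 F [ 0.2 -0.7 -0.3]
(0.478, 0.183, 0.25, 4) -> [ 0.314 -0.218  0.36 ] turn -0.0
```

View pics/w1.png

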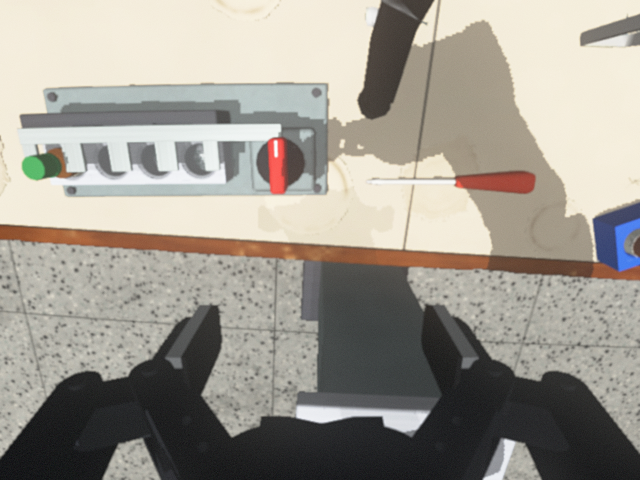

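The wrist picture shows the knob's red bar at (277,165), lying along the block's x, with the fork shut and a green cap at (42,165) in socket 1. The measured positions fit the model: block at about (0.472, 0.283), yaw 4°.

servo_tool(
  commands=[
    [0.31,-0.23,0.2,0,1],
    [0.31,-0.23,0.4,0,1],
    [0.31,-0.23,0.4,0,1],
    [0.31,-0.23,0.4,0,1],
  ],
  newtons=110,
)

```text
time_s: 4.95
tcp_pos: [0.4764, 0.1853, 0.2435]
orientation: [3.138, 0.112, -0.004]
contact_force: [0.1, -0.9, 0.4]
grip_width: 1.001
grasp_force: 0.0
```

```bash
python3 -c "
from w import *
shot([('knob_grip',.084),('socket_1',.04)])
go((.478,.183,.150,4))"
```

```text
knob_grip 0.87 [325. 240.] [0.4786 0.1821 0.084 ]
socket_1 0.87 [125. 224.] [0.466  0.3449 0.04  ]
socket_1 0.77 [172. 222.] [0.47   0.3061 0.04  ]
socket_1 0.73 [ 75. 223.] [0.4638 0.3877 0.04  ]
socket_1 0.56 [228. 223.] [0.4723 0.2595 0.04  ]
t 5.1 tcp [0.4772 0.1855 0.2454] yaw 4.07 tilt [0.0019 0.0005] q7 -1.95 grip 0.999 F [-0.4 -0.4 -0.5]
(0.478, 0.183, 0.15, 4) -> [0.003 0.017 0.636] turn 0.0007
```

servo_tool(
  commands=[
    [0.005,0.02,0.3,0,1],
    [0.005,0.02,0.55,0,1],
    [0.005,0.02,0.636,0,1],
    [0.005,0.02,0.636,0,1],
    [0.005,0.02,0.636,0,-1],
    [0.005,0.02,0.636,0,-1],
    [0.005,0.02,0.636,0,-1],
    [0.005,0.02,0.636,0,-1],
    [0.005,0.02,0.636,0,-1],
    [0.005,0.02,0.636,0,-1],
    [0.005,0.02,0.636,0,-1],
    [0.005,0.02,0.636,0,-1],
    [0.005,0.02,0.636,0,-1],
    [0.005,0.02,0.636,0,-1],
    [0.005,0.02,0.636,0,-1],
  ],
  newtons=110,
)

```text
time_s: 6.6
tcp_pos: [0.4783, 0.183, 0.1494]
orientation: [3.14, 0.112, 0.001]
contact_force: [-1.3, -1.0, 8.9]
grip_width: 0.126
grasp_force: 108.1
```

```bash
python3 -c "
from w import *
s=get_state();print(s['moment'],s['grasp_force']);go()"
```

```text
[-0.23723701  0.26915586  0.02403909] 108.08264493942261
t 6.6 tcp [0.4783 0.183  0.1494] yaw 4.1 tilt [0.0009 0.    ] q7 -1.96 grip 0.126 F [-1.3 -1.   8.9]
```

servo_tool(
  commands=[
    [0,0,-0.01,0,-1],
    [0,0,-0.01,-0.09,-1],
    [0,0,-0.01,-0.18,-1],
    [0,0,-0.01,-0.27,-1],
    [0,0,-0.01,-0.36,-1],
    [0,0,-0.01,-0.45,-1],
    [0,0,-0.01,-0.5,-1],
    [0,0,-0.01,-0.5,-1],
    [0,0,-0.01,-0.5,-1],
  ],
)

```text
time_s: 7.5
tcp_pos: [0.478, 0.1836, 0.1496]
orientation: [-2.858, -1.303, -0.0]
contact_force: [1.7, 2.4, -8.9]
grip_width: 0.118
grasp_force: 109.0
```

```bash
python3 -c "
from w import *
s=get_state();print(s['moment'],s['grasp_force']);go()
shot([('knob_grip',.084),('fork_mid',.063)],'w2.png')"
```

```text
[ 0.52602872 -0.35684003  0.00839254] 109.02861714363098
t 7.5 tcp [0.478  0.1836 0.1496] yaw 49.02 tilt [-0.0001  0.0008] q7 -1.45 grip 0.118 F [ 1.7  2.4 -8.9]
knob_grip 0.93 [321. 315.] [0.4778 0.1826 0.084 ]
knob_grip 0.34 [79. 49.] [0.483  0.3202 0.084 ]
fork_mid 0.6 [131.  10.] [0.5026 0.3265 0.063 ]
```

View pics/w2.png

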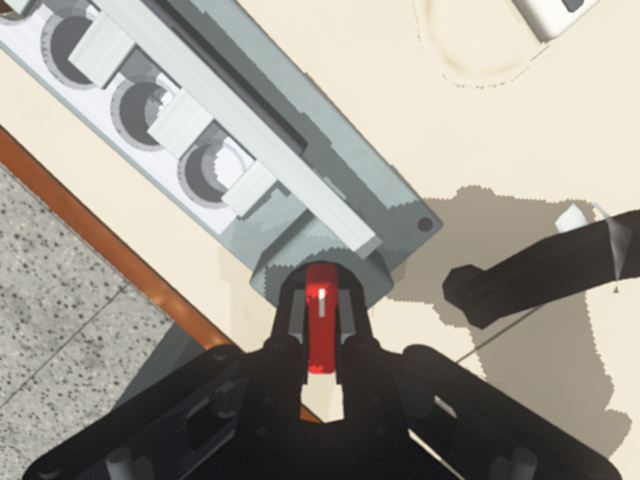

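The bar (320,315) has turned 45° with the gripper, and the fork has moved back. I'll keep turning.

servo_tool(
  commands=[
    [0,0,0.005,-0.09,-1],
    [0,0,0.005,-0.18,-1],
    [0,0,0.005,-0.27,-1],
    [0,0,0.005,-0.36,-1],
    [0,0,0.005,-0.45,-1],
    [0,0,0.005,-0.54,-1],
    [0,0,0.005,-0.63,-1],
    [0,0,0.005,-0.72,-1],
    [0,0,0.005,-0.81,-1],
    [0,0,0.005,-0.9,-1],
    [0,0,0.005,-0.98,-1],
    [0,0,0.005,-1,-1],
    [0,0,0.005,-1,-1],
  ],
)

```text
time_s: 8.95
tcp_pos: [0.4769, 0.1835, 0.1495]
orientation: [-1.099, -2.942, 0.001]
contact_force: [-4.7, 2.7, 1.6]
grip_width: 0.122
grasp_force: 110.5
```

servo_tool(
  commands=[
    [0,0,0,-0.03,-1],
    [0,0,0,-0.03,-1],
    [0,0,0,-0.03,-1],
  ],
)

```text
time_s: 9.25
tcp_pos: [0.4769, 0.1835, 0.1495]
orientation: [-1.03, -2.967, 0.001]
contact_force: [-4.1, 2.9, 1.7]
grip_width: 0.119
grasp_force: 110.4
```

```bash
python3 -c "
from w import *
s=get_state();print(s['moment'],s['grasp_force']);go()
shot([('knob_grip',.084),('fork_mid',.063)],'w3.png')"
```

```text
[ 0.63191007  1.02675543 -0.02508741] 110.37083387374878
t 9.2 tcp [0.4769 0.1835 0.1495] yaw 141.7 tilt [-0.0014 -0.0005] q7 -0.29 grip 0.119 F [-4.1  2.9  1.7]
knob_grip 0.61 [323. 316.] [0.4784 0.1826 0.084 ]
knob_grip 0.46 [436. 180.] [0.4587 0.2542 0.084 ]
fork_mid 0.9 [628. 178.] [0.52   0.3293 0.063 ]
```

servo_tool(
  commands=[
    [0,0,0,-0.03,-1],
    [0,0,0,-0.03,-1],
    [0,0,0,-0.03,-1],
  ],
)

```text
time_s: 9.7
tcp_pos: [0.4769, 0.1834, 0.1495]
orientation: [-0.966, -2.987, 0.001]
contact_force: [-5.1, 3.8, 1.5]
grip_width: 0.118
grasp_force: 111.2
```

```bash
python3 -c "
from w import *
s=get_state();print(s['moment'],s['grasp_force']);go()"
```

```text
[ 0.64116113  1.07675108 -1.04139699] 111.22724175453186
t 9.7 tcp [0.4769 0.1834 0.1495] yaw 144.15 tilt [-0.0021  0.    ] q7 -0.25 grip 0.118 F [-5.1  3.8  1.5]
```

servo_tool(
  commands=[
    [0,0,0,0.025,-1],
    [0,0,0,0.025,1],
    [0,0,0,0.025,1],
    [0,0,0,0.025,1],
    [0,0,0,0.025,1],
    [0,0,0,0.025,1],
    [0,0,-0.3,0.025,1],
    [0,0,-0.6,0.025,1],
    [0,0,-0.67,0,1],
    [0,0,-0.67,-0.1,1],
    [0,0,-0.67,-0.2,1],
    [0,0,-0.67,-0.3,1],
    [0,0,-0.67,-0.4,1],
    [0,0,-0.67,-0.44,1],
    [0,0,-0.67,-0.44,1],
  ],
)

```text
time_s: 11.2
tcp_pos: [0.4781, 0.1829, 0.2496]
orientation: [0.112, -3.139, -0.0]
contact_force: [0.1, 0.6, 0.1]
grip_width: 1.0
grasp_force: 0.0
```

```bash
python3 -c "
from w import *
go((.44,.31,.25,184),(.4645,.387,.25,184))
p=capture('top');[print('fork',d['p'],unproj(p,d['xy'],.063)) for d in spot_point(p,'fork_mid')]
save(p,'t2.png')"
```

```text
t 11.2 tcp [0.4781 0.1829 0.2496] yaw -175.9 tilt [-0.0005  0.0003] q7 0.47 grip 1.0 F [0.1 0.6 0.1]
(0.44, 0.31, 0.25, 184) -> [ 0.193  0.863 -0.003] turn 0.0011
(0.4645, 0.387, 0.25, 184) -> [-0.007  1.364 -0.003] turn 0.0011
fork 0.68 [0.51189801 0.32725945 0.063     ]
fork 0.62 [ 0.48981312 -0.33644746  0.063     ]
```

servo_tool(
  commands=[
    [0,0.3,0,0,1],
    [0,0.6,0,0,1],
    [0,0.9,0,0,1],
    [0,0.9,0,0,1],
    [0,0.9,0,0,1],
  ],
)

```text
time_s: 11.8
tcp_pos: [0.4676, 0.3191, 0.2498]
orientation: [-0.115, 3.139, -0.0]
contact_force: [0.3, -0.7, -0.3]
grip_width: 0.999
grasp_force: 0.0
```

```bash
python3 -c "
from w import *
st,p=shot([('done_1',.01),('fork_mid',.063),('socket_1',.04),('knob_grip',.084)],'w4.png')
for d in cut_out(p,'done_1'):
    ys,xs=np.where(d['region']);print(d['p'],d['xy'],xs.min(),xs.max(),ys.min(),ys.max())
go((.4645,.387,.25,184))"
```

```text
done_1 0.73 [399. 210.] [0.4601 0.3878 0.01  ]
fork_mid 0.83 [330. 290.] [0.5174 0.3286 0.063 ]
socket_1 0.79 [355. 222.] [0.4652 0.346  0.04  ]
socket_1 0.68 [404. 224.] [0.4644 0.3867 0.04  ]
socket_1 0.57 [253. 225.] [0.474  0.2618 0.04  ]
knob_grip 0.93 [135. 237.] [0.4757 0.1847 0.084 ]
0.93 [411.0, 230.0] 386 432 205 255
0.54 [275.8, 232.5] 102 439 166 299
t 12.1 tcp [0.4689 0.3164 0.2497] yaw -176.02 tilt [ 0.0002 -0.0009] q7 0.3 grip 1.001 F [-0.1  0.3 -0.1]
(0.4645, 0.387, 0.25, 184) -> [-0.003  0.472 -0.002] turn -0.0002
```

View pics/w4.png

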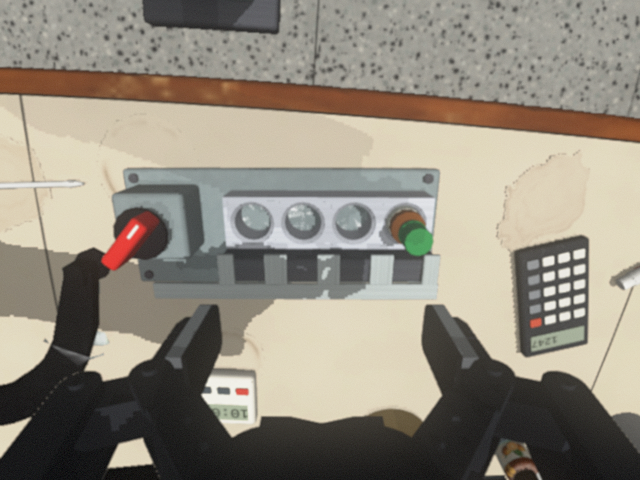

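The fork is clear of the sockets, the knob bar is turned (135,240), and the green cap top is at about (418,240).

servo_tool(
  commands=[
    [0,0.25,0,0,1],
    [0,0.47,0,0,1],
    [0,0.47,0,0,1],
    [0,0.47,0,0,1],
    [0,0.47,0,0,1],
  ],
  newtons=40,
)

```text
time_s: 12.6
tcp_pos: [0.4639, 0.3865, 0.2494]
orientation: [-0.11, 3.14, -0.003]
contact_force: [0.1, -0.5, 0.2]
grip_width: 0.995
grasp_force: 0.0
```

```bash
cat >> w.py <<'E'
def cap(color,name="wrist",z=.086,pic=None):
    st=get_state();p=capture(name);a=cv2.cvtColor(p["color"],cv2.COLOR_RGB2HSV).astype(int)
    if pic: save(p,pic)
    for d in cut_out(p,"done_1" if color=="green" else "new_1"):
        if d["p"]<.4: continue
        m=d["region"].astype(bool)&((a[...,0]>40)&(a[...,0]<90)&(a[...,1]>90) if color=="green" else (a[...,1]<45)&(a[...,2]>140))
        if m.sum()<30: continue
        c=np.array([np.median(np.where(m)[1]),np.median(np.where(m)[0])])
        # silhouette of cap 21 mm wide z-22..z : centroid ~ at mid height
        print(color,round(d["p"],2),c,m.sum(),np.round(unproj(p,c,z-.008,st),4))
    return st,p
E
python3 -c "
from w import *
cap('green',pic='w5.png')
go((.4645,.387,.138,184))"
```

```text
green 0.83 [323. 239.] 692 [0.4655 0.3866 0.078 ]
t 12.7 tcp [0.464  0.3865 0.2496] yaw -175.99 tilt [ 0.0002 -0.0013] q7 0.24 grip 1.0 F [-0.1  0.5 -0. ]
(0.4645, 0.387, 0.138, 184) -> [-0.004  0.004  0.744] turn 0.0001
```

Well centred. I'll go down, grip the cap and lift.

servo_tool(
  commands=[
    [-0.005,0,0.3,0,1],
    [-0.005,0,0.6,0,1],
    [-0.005,0,0.744,0,1],
    [-0.005,0,0.744,0,1],
    [-0.005,0,0.744,0,1],
    [-0.005,0,0.744,0,-1],
    [-0.005,0,0.744,0,-1],
    [-0.005,0,0.744,0,-1],
    [-0.005,0,0.744,0,-1],
    [-0.005,0,0.744,0,-1],
    [-0.005,0,0.744,0,-1],
    [-0.005,0,0.744,0,-1],
    [-0.005,0,0.744,0,-1],
    [-0.005,0,0.744,0,-1],
    [-0.005,0,0.744,0,-1],
  ],
  newtons=40,
)

```text
time_s: 14.2
tcp_pos: [0.4643, 0.3883, 0.1388]
orientation: [-0.113, 3.139, 0.0]
contact_force: [-0.3, -0.8, 6.3]
grip_width: 0.23
grasp_force: 39.1
```

servo_tool(
  commands=[
    [0,0,-0.1,0,-1],
    [0,0,-0.2,0,-1],
    [0,0,-0.4,0,-1],
    [0,0,-0.6,0,-1],
    [0,0,-0.8,0,-1],
    [0,0,-0.9,0,-1],
    [0,0,-0.9,0,-1],
    [0,0,-0.9,0,-1],
  ],
)

```text
time_s: 15.0
tcp_pos: [0.464, 0.3876, 0.2726]
orientation: [0.113, -3.139, 0.002]
contact_force: [-0.1, -0.7, -0.3]
grip_width: 0.227
grasp_force: 39.2
```

```bash
python3 -c "
from w import *
p=capture('top')
print([(d['p'],np.round(unproj(p,d['xy'],.034),3)) for d in spot_point(p,'hole_1')[:6]])
print([(d['p'],np.round(unproj(p,d['xy'],0),3)) for d in spot_point(p,'vial_stand')[:2]])
st,p=shot([('done_1',.14)],'w6.png')
go((.42,.2,.29,184))"
```

```text
[(0.95, array([ 0.461, -0.298,  0.034])), (0.9, array([ 0.481, -0.343,  0.034])), (0.77, array([ 0.449, -0.264,  0.034])), (0.6, array([ 0.416, -0.194,  0.034])), (0.57, array([ 0.429, -0.232,  0.034]))]
[(0.92, array([ 0.454, -0.264,  0.   ]))]
done_1 0.91 [321. 257.] [0.4635 0.386  0.14  ]
t 15.2 tcp [0.4638 0.3878 0.2719] yaw -175.87 tilt [-0.0016 -0.0013] q7 0.27 grip 0.226 F [0.5 1.2 0.3]
(0.42, 0.2, 0.29, 184) -> [ 0.381 -1.228 -0.118] turn 0.0014
```

View pics/w6.png

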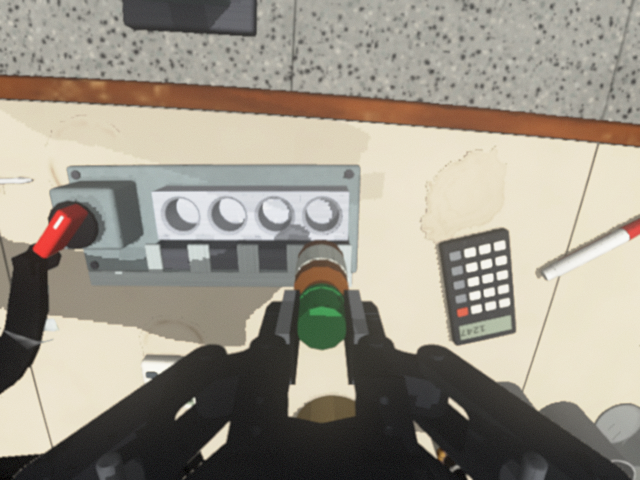

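The vial is held upright in the pads (cap 322,315), clear of the block. Next I'll plan the transit.

```bash
cat >> w.py <<'E'
def plan(*W):
    st=get_state();y0,R=yaw(st);P=st["tcp_pos"]
    print("t",round(st["time_s"],1),"tcp",np.round(P,4),"yaw",round(y0,2),"q7",round(st["q"][6],2),"grip",round(st["grip_width"],3))
    for T in W:
        d=R.T@(np.array(T[:3])-P)/.15
        print(T,"->",np.round(d,3),"turn",round(-((T[3]-y0+180)%360-180)/90,3))
        P=np.array(T[:3]);y0=T[3];R=Ro.from_euler("z",y0,degrees=True).as_matrix()@np.diag([1,-1,-1])
E
python3 -c "
from w import *
plan((.43,.26,.272,184), (.42,.12,.272,160), (.42,-.02,.272,137), (.425,-.15,.272,113.5), (.434,-.225,.272,113.5))"
```

```text
t 15.2 tcp [0.4638 0.3878 0.2719] yaw -175.87 q7 0.27 grip 0.226
(0.43, 0.26, 0.272, 184) -> [ 0.286 -0.834  0.001] turn 0.001
(0.42, 0.12, 0.272, 160) -> [ 0.132 -0.926  0.   ] turn 0.267
(0.42, -0.02, 0.272, 137) -> [-0.319 -0.877  0.   ] turn 0.256
(0.425, -0.15, 0.272, 113.5) -> [-0.615 -0.611  0.   ] turn 0.261
(0.434, -0.225, 0.272, 113.5) -> [-0.482 -0.144  0.   ] turn -0.0
```

servo_tool(
  commands=[
    [0.07,-0.2,0,0,-1],
    [0.17,-0.5,0,0,-1],
    [0.285,-0.835,0,0,-1],
    [0.285,-0.835,0,0,-1],
    [0.285,-0.835,0,0,-1],
  ],
)

```text
time_s: 15.75
tcp_pos: [0.4306, 0.2586, 0.2728]
orientation: [0.109, -3.139, 0.002]
contact_force: [0.7, 0.9, -0.1]
grip_width: 0.23
grasp_force: 39.3
```

servo_tool(
  commands=[
    [0.03,-0.25,0,0.08,-1],
    [0.08,-0.55,0,0.16,-1],
    [0.13,-0.925,0,0.25,-1],
    [0.13,-0.925,0,0.265,-1],
    [0.13,-0.925,0,0.265,-1],
  ],
)

```text
time_s: 16.25
tcp_pos: [0.4217, 0.1202, 0.2733]
orientation: [0.541, 3.094, 0.001]
contact_force: [0.3, 0.6, -0.0]
grip_width: 0.229
grasp_force: 39.4
```

servo_tool(
  commands=[
    [-0.08,-0.22,0,0.08,-1],
    [-0.2,-0.55,0,0.16,-1],
    [-0.32,-0.88,0,0.25,-1],
    [-0.32,-0.88,0,0.255,-1],
    [-0.32,-0.88,0,0.255,-1],
  ],
)

```text
time_s: 16.75
tcp_pos: [0.4228, -0.0193, 0.2733]
orientation: [1.142, 2.926, 0.003]
contact_force: [0.9, 0.3, 0.5]
grip_width: 0.227
grasp_force: 39.5
```

servo_tool(
  commands=[
    [-0.15,-0.15,0,0.08,-1],
    [-0.4,-0.4,0,0.16,-1],
    [-0.615,-0.61,0,0.25,-1],
    [-0.615,-0.61,0,0.26,-1],
    [-0.615,-0.61,0,0.26,-1],
  ],
)

```text
time_s: 17.25
tcp_pos: [0.429, -0.1479, 0.2733]
orientation: [1.708, 2.636, 0.004]
contact_force: [0.7, 0.9, -1.8]
grip_width: 0.229
grasp_force: 39.5
```

```bash
python3 -c "
from w import *
p=capture('top')
print([(d['p'],np.round(unproj(p,d['xy'],.034),3)) for d in spot_point(p,'hole_1')[:6]])
shot([('vial_stand',0),('hole_1',.034),('new_1',.008)],'w7.png')
plan((.434,-.230,.272,113.5))"
```

```text
[(0.76, array([ 0.468, -0.297,  0.034])), (0.65, array([ 0.481, -0.344,  0.034]))]
hole_1 0.84 [293. 392.] [ 0.484  -0.3434  0.034 ]
hole_1 0.74 [291. 256.] [ 0.4202 -0.197   0.034 ]
hole_1 0.7 [290. 359.] [ 0.4641 -0.3043  0.034 ]
hole_1 0.65 [290. 290.] [ 0.4332 -0.2299  0.034 ]
new_1 0.9 [297. 346.] [ 0.4704 -0.3047  0.008 ]
new_1 0.83 [291. 245.] [ 0.4176 -0.1962  0.008 ]
t 17.6 tcp [ 0.4277 -0.1482  0.2733] yaw 114.14 q7 0.16 grip 0.225
(0.434, -0.23, 0.272, 113.5) -> [-0.515 -0.185  0.008] turn 0.007
```

View pics/w7.png

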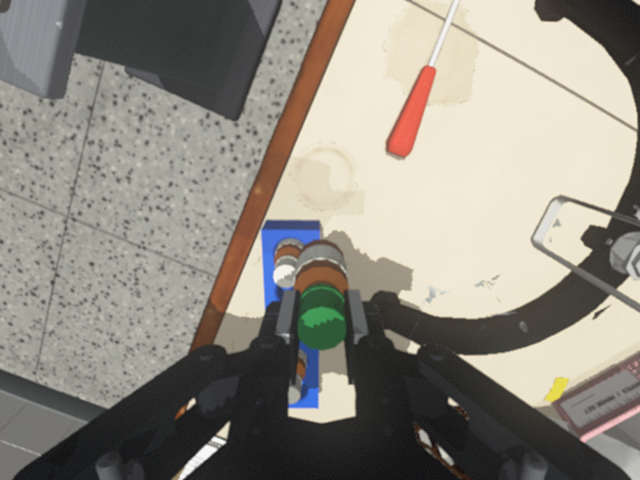

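servo_tool(
  commands=[
    [-0.25,-0.09,0,0.005,-1],
    [-0.52,-0.185,0,0.005,-1],
    [-0.52,-0.185,0.2,0.005,-1],
    [-0.52,-0.185,0.4,0.005,-1],
    [-0.52,-0.185,0.55,0.005,-1],
    [-0.52,-0.185,0.55,0.005,-1],
    [-0.52,-0.185,0.55,0.005,-1],
  ],
)

```text
time_s: 18.25
tcp_pos: [0.434, -0.2317, 0.191]
orientation: [-1.721, -2.628, -0.001]
contact_force: [0.0, 0.5, 1.0]
grip_width: 0.227
grasp_force: 39.5
```

```bash
python3 -c "
from w import *
shot([('hole_1',.034),('new_1',.008),('done_1',.057)],'w8.png')
p=capture('side');save(p,'s8.png')
for n,z in [('hole_1',.034),('done_1',.06)]:
  print(n,[(round(d['p'],2),np.round(unproj(p,d['xy'],z),3)) for d in spot_point(p,n)[:6]])
plan((.4345,-.231,.136,113.5))
cv2.imwrite('pics/s8c.png',cv2.resize(p['color'][260:460,200:400,::-1],None,fx=2,fy=2))"
```

```text
hole_1 0.88 [323. 244.] [ 0.4354 -0.2316  0.034 ]
new_1 0.82 [319. 178.] [ 0.4166 -0.1952  0.008 ]
done_1 0.77 [321. 258.] [ 0.4345 -0.2337  0.057 ]
hole_1 [(0.92, array([ 0.422, -0.201,  0.034])), (0.9, array([ 0.447, -0.264,  0.034])), (0.59, array([ 0.482, -0.343,  0.034])), (0.59, array([ 0.439, -0.24 ,  0.034])), (0.57, array([ 0.464, -0.308,  0.034]))]
done_1 [(0.79, array([ 0.439, -0.22 ,  0.06 ]))]
t 18.6 tcp [ 0.4339 -0.2326  0.1914] yaw 113.46 q7 0.19 grip 0.226
(0.4345, -0.231, 0.136, 113.5) -> [0.008 0.008 0.369] turn -0.0
```

View pics/s8c.png

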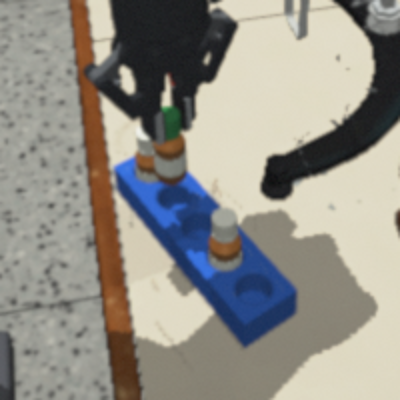

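The green vial hangs over the second hole from the left end (vial at 172,165, holes at (177,197) and (195,225)). I'll lower it slowly.

servo_tool(
  commands=[
    [0.008,0.008,0.1,0,-1],
    [0.008,0.008,0.16,0,-1],
    [0.008,0.008,0.2,0,-1],
    [0.008,0.008,0.24,0,-1],
    [0.008,0.008,0.28,0,-1],
    [0.008,0.008,0.31,0,-1],
    [0.008,0.008,0.34,0,-1],
    [0.008,0.008,0.36,0,-1],
    [0.008,0.008,0.36,0,-1],
  ],
)

```text
time_s: 19.5
tcp_pos: [0.4343, -0.2309, 0.1368]
orientation: [1.723, 2.627, -0.001]
contact_force: [0.2, 0.3, 1.3]
grip_width: 0.227
grasp_force: 39.8
```

servo_tool(
  commands=[
    [0,0,0.004,0,-1],
    [0,0,0.004,0,1],
    [0,0,0.004,0,1],
    [0,0,0.004,0,1],
    [0,0,0.004,0,1],
    [0,0,0.004,0,1],
    [0,0,-0.2,0,1],
    [0,0,-0.5,0,1],
    [0,0,-0.75,0,1],
    [0,0,-0.75,0,1],
  ],
)

```text
time_s: 20.5
tcp_pos: [0.4367, -0.2313, 0.2534]
orientation: [1.719, 2.619, 0.002]
contact_force: [0.5, -0.2, -0.1]
grip_width: 1.0
grasp_force: 0.0
```

```bash
python3 -c "
from w import *
shot([('hole_1',.034),('new_1',.008),('done_1',.008)],'w9.png')
cap('white',z=.084)
plan((.4665,-.305,.25,113.5))"
```

```text
hole_1 0.71 [319. 257.] [ 0.4507 -0.2657  0.034 ]
hole_1 0.67 [318. 298.] [ 0.4659 -0.3029  0.034 ]
hole_1 0.56 [319. 337.] [ 0.4838 -0.3415  0.034 ]
new_1 0.64 [317. 166.] [ 0.4191 -0.196   0.008 ]
done_1 0.65 [316. 209.] [ 0.4334 -0.2323  0.008 ]
done_1 0.58 [320. 289.] [ 0.4693 -0.3062  0.008 ]
white 0.9 [323. 180.] 914 [ 0.418  -0.1931  0.076 ]
white 0.76 [324. 338.] 435 [ 0.4695 -0.3094  0.076 ]
t 20.8 tcp [ 0.4335 -0.2306  0.248 ] yaw 113.48 q7 0.28 grip 1.0
(0.4665, -0.305, 0.25, 113.5) -> [-0.542  0.004 -0.014] turn -0.0
```

View pics/w9.png

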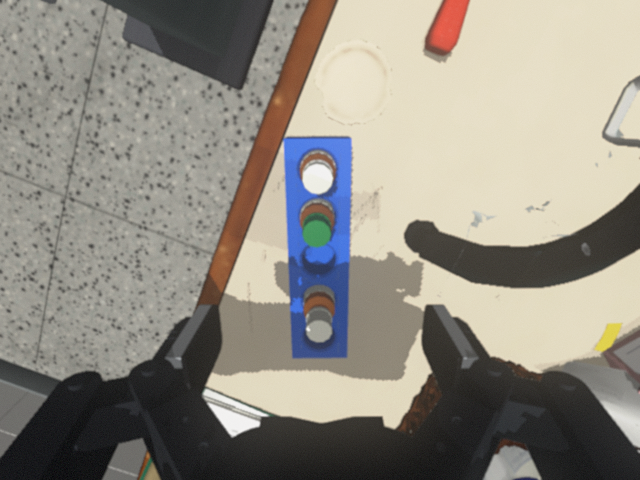

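The green vial stands home in the second hole (317,215), with white caps at (317,178) and (320,328). Next I'll take the far one.

servo_tool(
  commands=[
    [-0.27,0.003,0,0,1],
    [-0.54,0.003,0,0,1],
    [-0.54,0.003,0,0,1],
    [-0.54,0.003,0.2,0,1],
    [-0.54,0.003,0.5,0,1],
    [-0.54,0.003,0.7,0,1],
    [-0.54,0.003,0.745,0,1],
    [-0.54,0.003,0.745,0,1],
    [-0.54,0.003,0.745,0,-1],
    [-0.54,0.003,0.745,0,-1],
    [-0.54,0.003,0.745,0,-1],
    [-0.54,0.003,0.745,0,-1],
    [-0.54,0.003,0.745,0,-1],
    [-0.54,0.003,0.745,0,-1],
    [-0.54,0.003,0.745,0,-1],
    [-0.54,0.003,0.745,0,-1],
    [-0.54,0.003,0.745,0,-1],
    [-0.54,0.003,0.745,0,-1],
  ],
)

```text
time_s: 22.6
tcp_pos: [0.4672, -0.3052, 0.1382]
orientation: [1.723, 2.626, -0.001]
contact_force: [-0.9, -0.7, 6.2]
grip_width: 0.224
grasp_force: 39.0
```

servo_tool(
  commands=[
    [0,0,-0.1,0,-1],
    [0,0,-0.2,0,-1],
    [0,0,-0.4,0,-1],
    [0,0,-0.6,0,-1],
    [0,0,-0.8,0,-1],
    [0,0,-0.9,0,-1],
    [0,0,-0.9,0,-1],
    [0,0,-0.9,0,-1],
  ],
)

```text
time_s: 23.4
tcp_pos: [0.4662, -0.305, 0.272]
orientation: [-1.723, -2.626, 0.001]
contact_force: [0.2, -0.8, -0.4]
grip_width: 0.226
grasp_force: 39.2
```

```bash
python3 -c "
from w import *
cap('white',z=.23)
plan((.43,-.2,.272,113.5),(.425,-.07,.272,135),(.42,.08,.272,160),(.43,.22,.272,184),(.4715,.304,.272,184))"
```

```text
white 0.84 [322.  59.] 962 [ 0.4271 -0.2144  0.222 ]
white 0.66 [319. 312.] 2769 [ 0.4617 -0.2969  0.222 ]
t 23.5 tcp [ 0.4659 -0.3048  0.271 ] yaw 113.47 q7 0.43 grip 0.227
(0.43, -0.2, 0.272, 113.5) -> [ 0.736  0.058 -0.005] turn -0.0
(0.425, -0.07, 0.272, 135) -> [0.808 0.315 0.   ] turn -0.239
(0.42, 0.08, 0.272, 160) -> [0.731 0.684 0.   ] turn -0.278
(0.43, 0.22, 0.272, 184) -> [0.257 0.9   0.   ] turn -0.267
(0.4715, 0.304, 0.272, 184) -> [-0.315  0.539  0.   ] turn 0.0
```

servo_tool(
  commands=[
    [0.2,0.02,0,0,-1],
    [0.5,0.04,0,0,-1],
    [0.735,0.06,0,0,-1],
    [0.735,0.06,0,0,-1],
    [0.735,0.06,0,0,-1],
  ],
)

```text
time_s: 24.0
tcp_pos: [0.4309, -0.1999, 0.2718]
orientation: [-1.72, -2.627, 0.001]
contact_force: [0.1, -0.6, -1.1]
grip_width: 0.226
grasp_force: 39.2
```

servo_tool(
  commands=[
    [0.2,0.08,0,-0.08,-1],
    [0.5,0.2,0,-0.16,-1],
    [0.81,0.315,0,-0.24,-1],
    [0.81,0.315,0,-0.24,-1],
    [0.81,0.315,0,-0.24,-1],
  ],
)

```text
time_s: 24.5
tcp_pos: [0.4267, -0.0701, 0.272]
orientation: [-1.2, -2.903, -0.0]
contact_force: [-0.4, -0.5, -0.8]
grip_width: 0.228
grasp_force: 39.3
```

servo_tool(
  commands=[
    [0.2,0.19,0,-0.08,-1],
    [0.48,0.45,0,-0.16,-1],
    [0.73,0.685,0,-0.25,-1],
    [0.73,0.685,0,-0.278,-1],
    [0.73,0.685,0,-0.278,-1],
  ],
)

```text
time_s: 25.0
tcp_pos: [0.422, 0.0803, 0.2721]
orientation: [-0.543, -3.094, -0.001]
contact_force: [0.5, -0.6, -0.5]
grip_width: 0.229
grasp_force: 39.4
```

servo_tool(
  commands=[
    [0.07,0.22,0,-0.08,-1],
    [0.17,0.55,0,-0.16,-1],
    [0.255,0.9,0,-0.25,-1],
    [0.255,0.9,0,-0.267,-1],
    [0.255,0.9,0,-0.267,-1],
  ],
)

```text
time_s: 25.5
tcp_pos: [0.4323, 0.2189, 0.2717]
orientation: [0.108, -3.139, 0.002]
contact_force: [-0.3, 0.5, -0.5]
grip_width: 0.227
grasp_force: 39.5
```

servo_tool(
  commands=[
    [-0.1,0.18,0,0,-1],
    [-0.2,0.36,0,0,-1],
    [-0.315,0.54,0,0,-1],
    [-0.315,0.54,0,0,-1],
    [-0.315,0.54,0.2,0,-1],
    [-0.315,0.54,0.4,0,-1],
    [-0.315,0.54,0.55,0,-1],
    [-0.315,0.54,0.55,0,-1],
    [-0.315,0.54,0.55,0,-1],
  ],
)

```text
time_s: 26.4
tcp_pos: [0.4733, 0.3017, 0.1899]
orientation: [0.107, -3.139, 0.003]
contact_force: [0.2, 0.1, 0.2]
grip_width: 0.226
grasp_force: 39.5
```

```bash
python3 -c "
from w import *
shot([('socket_1',.04),('fork_mid',.063),('new_1',.062),('knob_grip',.084)],'w10.png')
plan((.4705,.3035,.140,184))"
```

```text
socket_1 0.96 [262. 244.] [0.4741 0.2608 0.04  ]
socket_1 0.89 [323. 241.] [0.469  0.3012 0.04  ]
socket_1 0.8 [391. 242.] [0.4665 0.3463 0.04  ]
socket_1 0.69 [453. 241.] [0.463  0.3875 0.04  ]
socket_1 0.3 [235. 431.] [0.6394 0.2404 0.04  ]
fork_mid 0.69 [296. 222.] [0.4505 0.2842 0.063 ]
new_1 0.69 [323. 256.] [0.4712 0.3015 0.062 ]
knob_grip 0.94 [105. 268.] [0.4781 0.1805 0.084 ]
knob_grip 0.67 [322. 260.] [0.4644 0.3005 0.084 ]
t 26.6 tcp [0.4731 0.3042 0.1911] yaw -175.93 q7 0.24 grip 0.229
(0.4705, 0.3035, 0.14, 184) -> [ 0.018 -0.004  0.34 ] turn 0.001
```

View pics/w10.png

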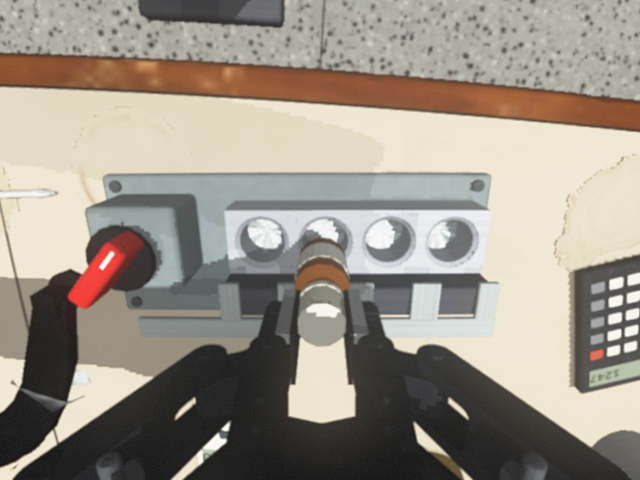

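The vial hangs over socket 3 (323,240), and the fork teeth are well back at row 283. Lowering.

servo_tool(
  commands=[
    [0.016,-0.004,0.05,0,-1],
    [0.016,-0.004,0.1,0,-1],
    [0.016,-0.004,0.14,0,-1],
    [0.016,-0.004,0.18,0,-1],
    [0.016,-0.004,0.22,0,-1],
    [0.016,-0.004,0.26,0,-1],
    [0.016,-0.004,0.3,0,-1],
    [0.016,-0.004,0.33,0,-1],
    [0.016,-0.004,0.33,0,-1],
  ],
)

```text
time_s: 27.55
tcp_pos: [0.4703, 0.3038, 0.1404]
orientation: [-0.113, 3.139, 0.001]
contact_force: [-0.4, -0.5, -0.4]
grip_width: 0.224
grasp_force: 39.5
```

servo_tool(
  commands=[
    [0,0,0.005,0,-1],
    [0,0,0.008,0,-1],
    [0,0,0.008,0,1],
    [0,0,0.008,0,1],
    [0,0,0.008,0,1],
    [0,0,0.008,0,1],
    [0,0,0.008,0,1],
    [0,0,-0.2,0,1],
    [0,0,-0.5,0,1],
    [0,0,-0.8,0,1],
    [0,0,-0.88,0,1],
    [0,0,-0.88,0,1],
  ],
)

```text
time_s: 28.75
tcp_pos: [0.4708, 0.3042, 0.2744]
orientation: [-0.112, 3.136, 0.003]
contact_force: [-0.4, -1.1, -1.2]
grip_width: 1.0
grasp_force: 0.0
```

```bash
python3 -c "
from w import *
shot([('new_1',.01)])
cap('white')
p=capture('top')
for n,z in [('hole_1',.034),('vial_stand',0),('new_1',.01)]:
  print(n,[(round(d['p'],2),np.round(unproj(p,d['xy'],z),3)) for d in spot_point(p,n)[:6]])
plan((.425,.2,.272,170),(.42,.06,.272,145),(.42,-.08,.272,125),(.42,-.165,.272,113.5))"
```

```text
new_1 0.89 [325. 210.] [0.4745 0.3075 0.01  ]
white 0.79 [325. 227.] 659 [0.4689 0.3042 0.078 ]
hole_1 [(0.88, array([ 0.433, -0.229,  0.034])), (0.86, array([ 0.481, -0.345,  0.034])), (0.7, array([ 0.419, -0.19 ,  0.034])), (0.65, array([ 0.453, -0.269,  0.034])), (0.63, array([ 0.463, -0.296,  0.034])), (0.41, array([ 0.434, -0.229,  0.034]))]
vial_stand [(0.9, array([ 0.458, -0.263,  0.   ]))]
new_1 [(0.67, array([ 0.418, -0.189,  0.01 ])), (0.58, array([0.677, 0.23 , 0.01 ]))]
t 29.1 tcp [0.4699 0.3033 0.2714] yaw -175.86 q7 0.34 grip 1.004
(0.425, 0.2, 0.272, 170) -> [ 0.348 -0.665 -0.003] turn 0.157
(0.42, 0.06, 0.272, 145) -> [-0.129 -0.925  0.   ] turn 0.278
(0.42, -0.08, 0.272, 125) -> [-0.535 -0.765  0.   ] turn 0.222
(0.42, -0.165, 0.272, 113.5) -> [-0.464 -0.325  0.   ] turn 0.128
```

servo_tool(
  commands=[
    [0.17,-0.33,0,0.08,1],
    [0.35,-0.665,0,0.157,1],
    [0.35,-0.665,0,0.157,1],
    [0.35,-0.665,0,0.157,1],
  ],
)

```text
time_s: 29.55
tcp_pos: [0.4245, 0.1979, 0.2721]
orientation: [-0.276, -3.129, 0.004]
contact_force: [0.6, 0.1, 0.4]
grip_width: 1.002
grasp_force: 0.0
```

servo_tool(
  commands=[
    [-0.04,-0.3,0,0.09,1],
    [-0.09,-0.6,0,0.18,1],
    [-0.13,-0.925,0,0.278,1],
    [-0.13,-0.925,0,0.278,1],
    [-0.13,-0.925,0,0.278,1],
  ],
)

```text
time_s: 30.05
tcp_pos: [0.4213, 0.0605, 0.2726]
orientation: [0.946, 2.995, 0.003]
contact_force: [-0.4, 0.2, -1.1]
grip_width: 1.003
grasp_force: 0.0
```

servo_tool(
  commands=[
    [-0.18,-0.25,0,0.08,1],
    [-0.36,-0.5,0,0.16,1],
    [-0.535,-0.765,0,0.222,1],
    [-0.535,-0.765,0,0.222,1],
    [-0.535,-0.765,0,0.222,1],
  ],
)

```text
time_s: 30.55
tcp_pos: [0.4213, -0.0787, 0.2726]
orientation: [1.448, 2.787, 0.004]
contact_force: [1.0, 0.7, -0.2]
grip_width: 1.003
grasp_force: 0.0
```

servo_tool(
  commands=[
    [-0.23,-0.16,0,0.06,1],
    [-0.465,-0.325,0,0.128,1],
    [-0.465,-0.325,0,0.128,1],
    [-0.465,-0.325,0,0.128,1],
  ],
)

```text
time_s: 30.95
tcp_pos: [0.4213, -0.163, 0.2725]
orientation: [1.718, 2.63, 0.003]
contact_force: [0.3, 0.6, 0.5]
grip_width: 0.997
grasp_force: 0.0
```

```bash
python3 -c "
from w import *
shot([('new_1',.008),('done_1',.008),('hole_1',.034)],'w11.png')
cap('white',z=.084)
plan((.4185,-.195,.136,113.5))"
```

```text
new_1 0.56 [304. 234.] [ 0.4172 -0.196   0.008 ]
done_1 0.67 [305. 269.] [ 0.4332 -0.2302  0.008 ]
hole_1 0.94 [307. 381.] [ 0.4827 -0.3401  0.034 ]
hole_1 0.91 [308. 352.] [ 0.4689 -0.3056  0.034 ]
hole_1 0.85 [304. 244.] [ 0.4186 -0.1962  0.034 ]
hole_1 0.83 [304. 281.] [ 0.4337 -0.2311  0.034 ]
hole_1 0.65 [306. 315.] [ 0.4502 -0.2655  0.034 ]
hole_1 0.53 [306. 235.] [ 0.4169 -0.188   0.034 ]
white 0.67 [303. 260.] 591 [ 0.4186 -0.1949  0.076 ]
t 31.2 tcp [ 0.4203 -0.1635  0.2725] yaw 113.65 q7 0.19 grip 1.0
(0.4185, -0.195, 0.136, 113.5) -> [-0.188 -0.096  0.91 ] turn 0.002
```

servo_tool(
  commands=[
    [-0.19,-0.096,0,0,1],
    [-0.19,-0.096,0,0,1],
    [-0.19,-0.096,0.2,0,1],
    [-0.19,-0.096,0.5,0,1],
    [-0.19,-0.096,0.75,0,1],
    [-0.19,-0.096,0.9,0,1],
    [-0.19,-0.096,0.905,0,1],
    [-0.19,-0.096,0.905,0,1],
    [-0.19,-0.096,0.905,0,-1],
    [-0.19,-0.096,0.905,0,-1],
    [-0.19,-0.096,0.905,0,-1],
    [-0.19,-0.096,0.905,0,-1],
    [-0.19,-0.096,0.905,0,-1],
    [-0.19,-0.096,0.905,0,-1],
    [-0.19,-0.096,0.905,0,-1],
    [-0.19,-0.096,0.905,0,-1],
    [-0.19,-0.096,0.905,0,-1],
    [-0.19,-0.096,0.905,0,-1],
  ],
)

```text
time_s: 33.05
tcp_pos: [0.4184, -0.197, 0.1372]
orientation: [1.723, 2.626, -0.0]
contact_force: [-0.2, -0.3, 5.4]
grip_width: 0.228
grasp_force: 38.9
```

servo_tool(
  commands=[
    [0,0,-0.1,0,-1],
    [0,0,-0.2,0,-1],
    [0,0,-0.4,0,-1],
    [0,0,-0.6,0,-1],
    [0,0,-0.8,0,-1],
    [0,0,-0.9,0,-1],
    [0,0,-0.9,0,-1],
    [0,0,-0.9,0,-1],
  ],
)

```text
time_s: 33.85
tcp_pos: [0.4176, -0.197, 0.2712]
orientation: [-1.724, -2.626, 0.001]
contact_force: [-0.4, -0.1, -0.5]
grip_width: 0.23
grasp_force: 39.3
```

```bash
python3 -c "
from w import *
cap('white',z=.222)
plan((.425,-.07,.272,135),(.42,.08,.272,160),(.42,.22,.272,184),(.435,.32,.272,184),(.4647,.3872,.272,184))"
```

```text
white 0.64 [321. 318.] 2109 [ 0.4166 -0.1951  0.214 ]
t 34.0 tcp [ 0.4173 -0.1967  0.2706] yaw 113.47 q7 0.25 grip 0.229
(0.425, -0.07, 0.272, 135) -> [ 0.755  0.383 -0.009] turn -0.239
(0.42, 0.08, 0.272, 160) -> [0.731 0.684 0.   ] turn -0.278
(0.42, 0.22, 0.272, 184) -> [0.319 0.877 0.   ] turn -0.267
(0.435, 0.32, 0.272, 184) -> [-0.146  0.658  0.   ] turn 0.0
(0.4647, 0.3872, 0.272, 184) -> [-0.229  0.433  0.   ] turn 0.0
```

servo_tool(
  commands=[
    [0.2,0.1,0,-0.08,-1],
    [0.5,0.25,0,-0.16,-1],
    [0.755,0.38,0,-0.24,-1],
    [0.755,0.38,0,-0.24,-1],
    [0.755,0.38,0,-0.24,-1],
  ],
)

```text
time_s: 34.45
tcp_pos: [0.4249, -0.0695, 0.2709]
orientation: [-1.196, -2.903, 0.001]
contact_force: [-0.7, -0.5, -0.2]
grip_width: 0.23
grasp_force: 39.3
```

servo_tool(
  commands=[
    [0.2,0.19,0,-0.08,-1],
    [0.48,0.45,0,-0.16,-1],
    [0.73,0.685,0,-0.25,-1],
    [0.73,0.685,0,-0.278,-1],
    [0.73,0.685,0,-0.278,-1],
  ],
)

```text
time_s: 34.95
tcp_pos: [0.4203, 0.0802, 0.2712]
orientation: [-0.541, -3.094, 0.0]
contact_force: [0.8, -0.2, 0.0]
grip_width: 0.224
grasp_force: 39.4
```

servo_tool(
  commands=[
    [0.08,0.22,0,-0.08,-1],
    [0.2,0.55,0,-0.16,-1],
    [0.32,0.875,0,-0.25,-1],
    [0.32,0.875,0,-0.267,-1],
    [0.32,0.875,0,-0.267,-1],
  ],
)

```text
time_s: 35.45
tcp_pos: [0.4204, 0.2185, 0.2709]
orientation: [0.109, -3.138, 0.002]
contact_force: [-0.2, -0.5, -0.1]
grip_width: 0.229
grasp_force: 39.4
```

servo_tool(
  commands=[
    [-0.07,0.3,0,0,-1],
    [-0.145,0.66,0,0,-1],
    [-0.145,0.66,0,0,-1],
    [-0.145,0.66,0,0,-1],
  ],
)

```text
time_s: 35.85
tcp_pos: [0.4353, 0.3182, 0.2709]
orientation: [0.108, -3.139, 0.004]
contact_force: [-0.0, -1.3, -0.8]
grip_width: 0.226
grasp_force: 39.5
```

servo_tool(
  commands=[
    [-0.11,0.22,0,0,-1],
    [-0.23,0.43,0,0,-1],
    [-0.23,0.43,0,0,-1],
    [-0.23,0.43,0.2,0,-1],
    [-0.23,0.43,0.4,0,-1],
    [-0.23,0.43,0.55,0,-1],
    [-0.23,0.43,0.55,0,-1],
    [-0.23,0.43,0.55,0,-1],
  ],
)

```text
time_s: 36.65
tcp_pos: [0.4651, 0.3842, 0.1893]
orientation: [0.108, -3.139, 0.003]
contact_force: [0.0, 0.5, -0.1]
grip_width: 0.232
grasp_force: 39.6
```

```bash
python3 -c "
from w import *
shot([('socket_1',.04),('new_1',.062)],'w12.png')
plan((.4647,.3872,.139,184))"
```

```text
socket_1 0.97 [138. 248.] [0.4743 0.2598 0.04  ]
socket_1 0.92 [263. 243.] [0.4644 0.3445 0.04  ]
socket_1 0.91 [324. 246.] [0.4636 0.385  0.04  ]
new_1 0.79 [215. 235.] [0.4536 0.3191 0.062 ]
new_1 0.69 [319. 253.] [0.4608 0.3814 0.062 ]
t 36.8 tcp [0.465  0.3864 0.1907] yaw -175.96 q7 0.18 grip 0.223
(0.4647, 0.3872, 0.139, 184) -> [0.003 0.005 0.345] turn 0.0
```

servo_tool(
  commands=[
    [0.004,0.003,0.05,0,-1],
    [0.004,0.003,0.1,0,-1],
    [0.004,0.003,0.14,0,-1],
    [0.004,0.003,0.18,0,-1],
    [0.004,0.003,0.22,0,-1],
    [0.004,0.003,0.26,0,-1],
    [0.004,0.003,0.3,0,-1],
    [0.004,0.003,0.335,0,-1],
    [0.004,0.003,0.335,0,-1],
  ],
)

```text
time_s: 37.7
tcp_pos: [0.4643, 0.3874, 0.1393]
orientation: [-0.112, 3.138, 0.0]
contact_force: [3.6, -0.9, 4.1]
grip_width: 0.227
grasp_force: 39.9
```

servo_tool(
  commands=[
    [0,0,0.002,0,-1],
    [0,0,0.002,0,1],
    [0,0,0.002,0,1],
    [0,0,0.002,0,1],
    [0,0,0.002,0,1],
    [0,0,0.002,0,1],
    [0,0,-0.2,0,1],
    [0,0,-0.5,0,1],
    [0,0,-0.75,0,1],
    [0,0,-0.75,0,1],
  ],
)

```text
time_s: 38.7
tcp_pos: [0.4645, 0.3899, 0.2568]
orientation: [-0.113, 3.133, 0.011]
contact_force: [0.6, 0.5, 1.1]
grip_width: 1.001
grasp_force: 0.0
```

servo_tool(
  commands=[
    [0,-0.3,0,0,1],
    [0,-0.6,0,0,1],
    [0,-0.8,0,0,1],
    [0,-0.8,0,0,1],
    [0,-0.8,0,0,1],
  ],
)

```text
time_s: 39.2
tcp_pos: [0.4723, 0.2667, 0.251]
orientation: [0.11, -3.139, 0.0]
contact_force: [-0.4, 1.0, 0.4]
grip_width: 1.001
grasp_force: 0.0
```

```bash
python3 -c "
from w import *
shot([('new_1',.01),('knob_grip',.084),('fork_mid',.063)],'w13.png')
cap('white')
plan((.478,.183,.25,141.5),(.478,.183,.150,141.5))"
```

```text
new_1 0.78 [365. 214.] [0.4711 0.3055 0.01  ]
new_1 0.69 [454. 215.] [0.4656 0.3877 0.01  ]
knob_grip 0.71 [203. 238.] [0.4779 0.1812 0.084 ]
fork_mid 0.91 [394. 290.] [0.5194 0.3288 0.063 ]
white 0.84 [487. 237.] 733 [0.4637 0.39   0.078 ]
white 0.73 [371. 236.] 717 [0.4692 0.3043 0.078 ]
t 39.5 tcp [0.4719 0.2686 0.2514] yaw -175.78 q7 0.35 grip 0.999
(0.478, 0.183, 0.25, 141.5) -> [ 0.001 -0.572  0.009] turn 0.475
(0.478, 0.183, 0.15, 141.5) -> [0.    0.    0.667] turn -0.0
```

View pics/w13.png

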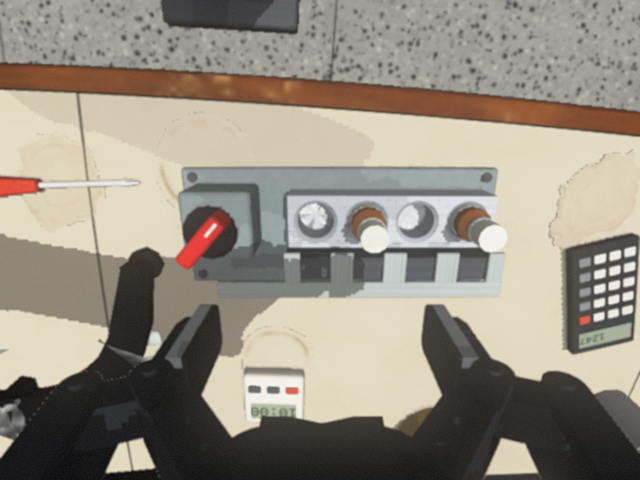

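Both white-capped vials stand in sockets 3 and 1 with the fork clear of them. Now to the knob for closing.

servo_tool(
  commands=[
    [0,-0.15,0,0.09,1],
    [0,-0.35,0,0.18,1],
    [0,-0.57,0,0.27,1],
    [0,-0.57,0,0.36,1],
    [0,-0.57,0,0.45,1],
    [0,-0.57,0,0.475,1],
    [0,-0.57,0,0.475,1],
  ],
)

```text
time_s: 40.2
tcp_pos: [0.4783, 0.1828, 0.2516]
orientation: [1.037, 2.965, 0.0]
contact_force: [0.0, -0.2, -0.3]
grip_width: 0.995
grasp_force: 0.0
```

```bash
python3 -c "
from w import *
shot([('knob_grip',.084)],'w14.png')
plan((.478,.183,.150,141.5))"
```

```text
knob_grip 0.75 [322. 240.] [0.4796 0.1822 0.084 ]
t 40.3 tcp [0.4783 0.1827 0.2515] yaw 141.49 q7 -0.14 grip 1.002
(0.478, 0.183, 0.15, 141.5) -> [0.003 0.    0.676] turn -0.0
```

View pics/w14.png

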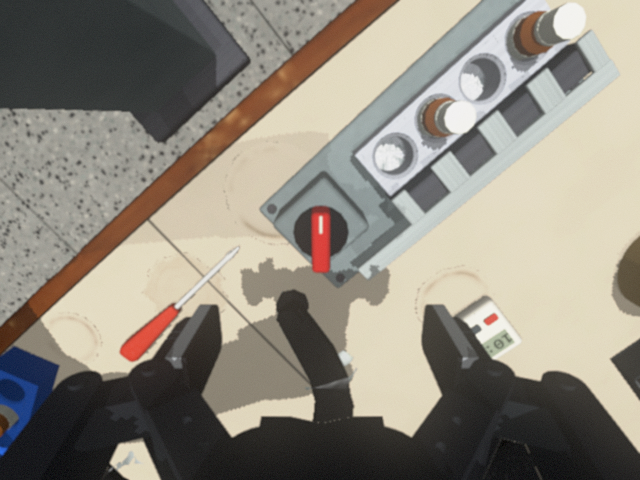

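The bar (321,240) lies square between the fingers. I'll go down, grip and turn clockwise.

servo_tool(
  commands=[
    [0,0,0.3,0,1],
    [0,0,0.6,0,1],
    [0,0,0.67,0,1],
    [0,0,0.67,0,1],
    [0,0,0.67,0,-1],
    [0,0,0.67,0,-1],
    [0,0,0.67,0,-1],
    [0,0,0.67,0,-1],
    [0,0,0.67,0,-1],
    [0,0,0.67,0,-1],
    [0,0,0.67,0,-1],
    [0,0,0.67,0,-1],
    [0,0,0.67,0,-1],
    [0,0,0.67,0,-1],
    [0,0,0.67,0,-1],
  ],
  newtons=80,
)

```text
time_s: 41.8
tcp_pos: [0.4786, 0.182, 0.1518]
orientation: [1.039, 2.964, -0.0]
contact_force: [-1.3, -1.9, 6.7]
grip_width: 0.131
grasp_force: 79.0
```

servo_tool(
  commands=[
    [0,0,0,0.09,-1],
    [0,0,0,0.18,-1],
    [0,0,0,0.27,-1],
    [0,0,0,0.36,-1],
    [0,0,0,0.45,-1],
    [0,0,0,0.54,-1],
    [0,0,0,0.63,-1],
    [0,0,0,0.72,-1],
    [0,0,0,0.8,-1],
    [0,0,0,0.8,-1],
  ],
)

```text
time_s: 42.8
tcp_pos: [0.4771, 0.1816, 0.1518]
orientation: [2.585, 1.784, -0.004]
contact_force: [-4.6, -2.3, 10.6]
grip_width: 0.131
grasp_force: 79.4
```

```bash
python3 -c "
from w import *
s=get_state();print(s['moment'],s['contact_force'],s['grasp_force']);plan((.478,.183,.150,4))"
```

```text
[-0.42431621  0.89355802 -0.0174219 ] [-4.64457116 -2.29722785 10.5717104 ] 79.42436099052429
t 42.8 tcp [0.4771 0.1816 0.1518] yaw 69.22 q7 -1.23 grip 0.131
(0.478, 0.183, 0.15, 4) -> [0.011 0.002 0.012] turn 0.725
```

servo_tool(
  commands=[
    [0.005,0,0,0.09,-1],
    [0.005,0,0,0.18,-1],
    [0.005,0,0,0.27,-1],
    [0.005,0,0,0.36,-1],
    [0.005,0,0,0.45,-1],
    [0.005,0,0,0.54,-1],
    [0.005,0,0,0.63,-1],
    [0.005,0,0,0.72,-1],
    [0.005,0,0,0.73,-1],
    [0.005,0,0,0.73,-1],
  ],
)

```text
time_s: 43.8
tcp_pos: [0.4763, 0.1829, 0.1518]
orientation: [3.139, 0.102, -0.007]
contact_force: [-7.0, -1.3, 12.7]
grip_width: 0.134
grasp_force: 79.8
```

```bash
python3 -c "
from w import *
s=get_state();print(s['moment'],s['contact_force'],s['grasp_force']);plan((.478,.183,.150,4))"
```

```text
[-0.23498349  1.39118049  0.07390287] [-6.96891229 -1.27785198 12.71816693] 79.82717514038086
t 43.8 tcp [0.4763 0.1829 0.1518] yaw 3.72 q7 -1.99 grip 0.134
(0.478, 0.183, 0.15, 4) -> [ 0.011 -0.     0.012] turn -0.003
```

servo_tool(
  commands=[
    [0.005,0,0,0.025,-1],
    [0.005,0,0,0.025,-1],
    [0.005,0,0,0.025,-1],
  ],
)

```text
time_s: 44.1
tcp_pos: [0.4764, 0.1829, 0.1517]
orientation: [3.14, 0.047, -0.009]
contact_force: [-6.8, -1.0, 13.2]
grip_width: 0.127
grasp_force: 80.7
```

```bash
python3 -c "
from w import *
s=get_state();print(s['moment'],s['contact_force'],s['grasp_force']);plan((.478,.183,.150,4))"
```

```text
[-0.26284577  1.60506912  0.866535  ] [-6.82376197 -1.03928893 13.22273012] 80.73286414146423
t 44.1 tcp [0.4764 0.1829 0.1517] yaw 1.7 q7 -2.01 grip 0.127
(0.478, 0.183, 0.15, 4) -> [ 0.011 -0.     0.011] turn -0.026
```

At the stop. I'll unload, release, lift and check.

servo_tool(
  commands=[
    [0.005,0,0,-0.02,-1],
    [0.005,0,0,-0.02,1],
    [0.005,0,0,-0.02,1],
    [0.005,0,0,-0.02,1],
    [0.005,0,0,-0.02,1],
    [0.005,0,0,-0.02,1],
    [0.005,0,-0.3,-0.02,1],
    [0.005,0,-0.6,-0.02,1],
    [0.005,0,-1,-0.02,1],
    [-0.3,-0.1,-1,-0.02,1],
    [-0.3,-0.1,-1,-0.02,1],
    [-0.3,-0.1,-1,-0.02,1],
  ],
)

```text
time_s: 45.3
tcp_pos: [0.4334, 0.1971, 0.3014]
orientation: [-3.14, -0.091, -0.001]
contact_force: [-0.2, -0.4, -0.8]
grip_width: 0.998
grasp_force: 0.0
```

```bash
python3 -c "
from w import *
st,p=shot([('new_1',.01),('knob_grip',.084),('fork_mid',.063)])
q=capture('side')
for n,z in [('done_1',.008),('vial_stand',0)]: print(n,[(round(d['p'],2),np.round(unproj(q,d['xy'],z),3)) for d in spot_point(q,n)[:3]])
go()
a=cv2.resize(p['color'][60:300,:400],None,fx=1.2,fy=1.2);b=cv2.resize(q['color'][140:440,200:400],(384,576))
c=np.zeros((576,480+384,3),np.uint8);c[:a.shape[0],:480]=a;c[:,480:]=b
cv2.imwrite('pics/fin.png',cv2.resize(c,(790,527))[:,:,::-1])"
```

```text
new_1 0.87 [221. 165.] [0.4653 0.3009 0.01  ]
knob_grip 0.84 [343. 168.] [0.4787 0.1818 0.084 ]
fork_mid 0.62 [177. 138.] [0.4937 0.3235 0.063 ]
done_1 [(0.9, array([ 0.439, -0.232,  0.008]))]
vial_stand [(0.81, array([ 0.448, -0.276,  0.   ]))]
t 45.6 tcp [0.4344 0.1964 0.3003] yaw 3.17 tilt [-0.0008 -0.0006] q7 -2.04 grip 1.0 F [ 0.8  0.8 -0.5]
```

View pics/fin.png

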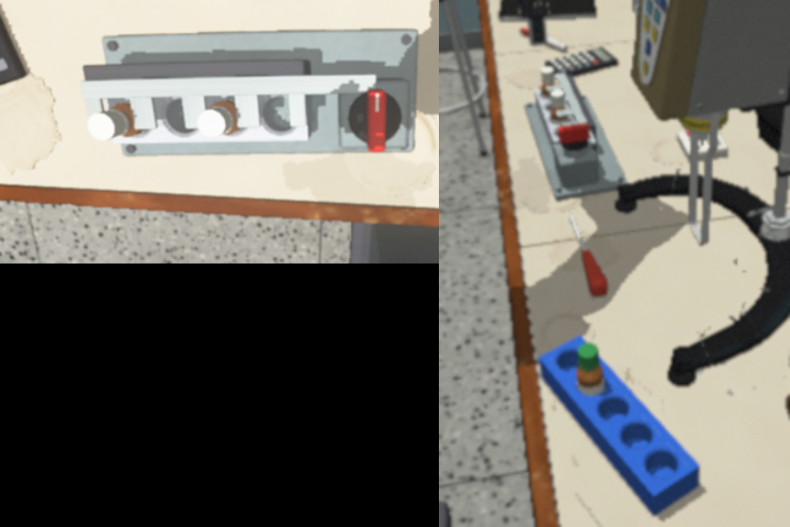

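The final picture shows the fork shut round both white-capped vials (left panel 107,122 and 215,120) and the knob bar back along the block's x (375,120). The green vial is home in the stand (588,370), and the screwdriver and timer haven't moved.

```bash
python3 -c "
from bench import *
print(finish_job())"
```

```text
the job is handed in; nothing more can be done
None
```

The job is done and handed in: the finished vial is in the blue stand, both new vials are in the block with the fork shut round their necks, and the screwdriver and timer were left alone.

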